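Snap the service cover onto the lamp controller and hold it down

ROBOT

A 6-joint arm with a two-finger parallel gripper is mounted at the origin on a cart in front of the work surface, level with it; the furniture and walls round the work are solid. World frame = base frame: x ahead of the robot, y to its left, z up, the work surface at z = 0. Lengths are in m, angles in degrees, forces in N, time in s.
With the tool pointing down it reaches from about 0.375 to 0.925 m from the base axis. Payload 5.7 kg.
Tool frame: the origin (TCP) lies on the centre line of the jaws, within the pads' length; the fingertips stand 17 mm ahead of it and the grasp point (between the pads) lies 2 mm behind it (tcp_to_tips is the y of the fingertips in the tool frame, in m); y points along the fingers, x is the direction in which the jaws open and shut, and the axes are right-handed (so a half turn about y gives the same grasp; the last joint's range is limited). The gripper opens to 88 mm and grips with 3 to 60 N. Pads are 20 mm wide; open, the fingers measure 115 mm over their backs; the gripper's body (75 mm by 178 mm) begins 61 mm behind the grasp point.
Start: joints at [-70.995, 20.558, 86.54, -0, 72.909, -6.595], TCP at [0.259, -0.541, 0.24] pointing down, gripper open.
Joint ranges: [-170.27, 170.27], [-57.76, 135], [12.27, 136.19], [-55.21, 235.2], [11.17, 155.16], [-170.74, 170.74]. Speed limits (degrees/s): [136.94, 136.94, 180, 180, 180, 180].

INTERFACE

Orientations are given as [roll, pitch, yaw] about the fixed x, y, z axes, in that order (R = Rz(yaw) Ry(pitch) Rx(roll)).
In Python, from station import * gives the robot as it stands.
- The arm moves only by the shell command python3 -m creep 'ROWS' [OPENING]. ROWS is JSON, a list of rows, each a list of 2 entries, a list of its own where there are three numbers: the shift along the tool's x, y, z in m, then the turn, a rotation vector about the tool's x, y, z in rad. A call has 1 to 20 rows; each row is the pose to reach, as a shift and turn from the pose commanded when the call began, along the tool's axes at that moment; what a row does not reach only later rows make up. A row lasts 1/12 s, in which the tool goes at most 41.7 mm and 7.16 degrees, less where a joint would pass 70% of its speed; a pose out of reach is approached as far as the arm can. A call with a gripper value outside its range is refused whole. OPENING is the opening, from 0 (shut) to 1 (fully open), set as the call begins (- or left out, the last holds). The fingers move at their own pace and stop on an object; the grip force is fixed at half the most. Time passes only in rows, so rows that repeat a pose let the fingers close. It gives the time, the measured TCP pose, the force and the opening at its end, in the units of the state.
- state(): the state, without advancing time (a new reading comes with each control period).
- snapshot(name): name is "side" or "top"; returns the picture (384x512x3 uint8, red, green, blue); there is no depth.
- calibration(name): a dict with "camera_matrix" (3x3 intrinsics, pixels), "R" (3x3) and "t" (3): a world point X has camera coordinates R X + t. Camera axes: x right, y down, z forward; pixel columns grow to the right and rows downward; lengths in m; the calibration is good to about 2 mm. A picture is of the moment at which its call begins. calibration takes no time and is no camera call.
- hand_in(): hands the job in, once; it reports no verdict.
Trained networks look in the newest picture that a camera, given by its name, has taken for a name from the list of things; names that differ only in an ending like _2 or _b are one class to them, and where a whole thing is asked for, a point or a joint stands for the part that bears it (a point fixed in the world has none). Each returns a list of dicts, best first, with "conf" (0 to 1); they miss things now and then, are a little off and sometimes report something else, mostly with a low value. They report only what shows in the picture. A call takes as long as a camera call. They do not tell look-alikes from the thing itself.
- recognise(label, camera): "rect" ([left, top, right, bottom] as shares, 0 to 1, of the picture: columns of its width, rows of its height, round what is visible of it).
The state is a dict: "t": time; "joint_pos": joint angles; "joint_velocities": joint speeds; "effort": joint torques, N m; "tool_pos": TCP position; "orientation": TCP orientation; "wrist_force": force on the tool from outside, world axes, zero at the start; "torque": the same for the moment, N m; "gripper_width": opening from 0.0 (shut) to 1.0 (fully open).
Only numpy, scipy, OpenCV 4.12 (cv2) and the standard library are available. Lean on these libraries where they do the work, as an engineer would, in place of code of your own. Each camera call takes 0.05 s, during which the arm holds its last target.

TASK

Put the service cover back on the bench lamp controller: first turn its selector knob to the position marked by the bar, then take the cover that fits the opening (the shorter of the two) and press it into the opening until it snaps past the catches. Keep pressing after the snap so that the cover lies flush on the housing, and finish like that, still holding it pressed down for the screws to be driven; leave the other cover and the tools round about where they are.

Things in the scene. Friction and masses are not known exactly. Their poses are not given: they have to be found in the camera images.
- unit: Lamp controller: low grey box fixed to the worktop, 110 (x) x 210 (y) x 40 mm high; origin at the centre of its underside, x away from the robot at yaw 0, z up. The selector stands on its top at x 0, y +55 mm; the opening for the cover is in its top at x 0, y -50 mm.
- selector (a joint): Knob angle in rad, counter-clockwise from above; 0 = white pointer line along the unit's +x. It clicks into notches at -0.75, -0.25, +0.25 and +0.75 (stops at +-0.85) and turns with under 0.1 N m. Three notches are marked by white dots on the housing, the one to set, +0.25, by an 18 x 7 mm white bar. It starts at or near -0.75 or -0.25.
- selector_grip (a point): Point on the knob's axis, 61 mm above the worktop, within its upright grip bar: 38 mm long (along the point's x, pointer at the +x end), 11 mm thick (y), from 45 to 70 mm above the worktop, on a round base 38 mm in diameter and 4 mm high.
- cover_grip (a point): The cover that fits: loose, grey, 0.12 kg, 54 mm high, standing on its legs. This point is the centre of its upright grip rib, 44 (x) x 12 (y) x 28 mm high; z up. The plate below the rib is 60 (x) x 76 (y) x 5 mm, its underside 19 mm below the point. It goes in with its x along the unit's x, either way round, this point over the middle of the opening, with about 2 mm play.
- cover_foot (a point): Middle of the same cover at the level of its feet, 40 mm below the grip point. Its two legs are 36 mm long in x, each with a round bead of 6 mm along the outside of its foot, 46 mm over both beads in y.
- opening (a point): Middle of the opening, level with the housing's top (40 mm above the worktop); x, y as the unit. 44 (x) x 50 (y) mm. Sprung steel catches (bars of 6 mm along x, axis 10 mm below this point) reach in from the +y and -y sides. Cover's grip point above this point: beads touch catches at 32 mm, push rises to 10 to 15 N, snaps past at 27 mm and drops; flush at 19 mm. Let go, it rises to about 23 mm.
- pressure_plate: Sprung steel plate 42 x 34 mm inside the opening; origin at the centre of its upper face, 25 mm above the worktop when free. After the snap the cover's feet meet it and press it down at 2 N per mm: about 12 N with the cover flush on the housing.
- long_cover_grip (a point): The other cover, of the same make but for another unit: the same rib and height, plate 60 (x) x 104 (y) mm, too long for this opening. Point at the centre of its rib, 40 mm above its feet. Leave it.
- loupe: Black eyepiece, 40 mm across, 30 mm high; origin under its centre. Bystander.
- weight: Brass weight with a knob, 31 mm across, 51 mm high; origin under its centre. Bystander.
- tape: Roll of tape lying flat, 66 mm across, 18 mm high; origin under its centre. Bystander.
- eraser: Eraser in a sleeve, 22 x 52 x 12 mm; origin under its centre. Bystander.
- collet: Steel collet standing upright, 24 mm across, 34 mm high; origin under its centre. Bystander.
- driver: Screwdriver lying down, 15 x 142 x 17 mm; origin under its centre. Bystander.
Not all that is in view belongs to the job. What is shaped like the part that bears cover_grip but green is not meant.

How it is judged (in metres and radians):
On the way, in this order (a step that is already met when the one before it is completed fails the run):
1. the selector stands in the notch marked by the bar, with the cover not yet on (value of joint selector between 0.13 and 0.37 rad and not (x of cover_grip in the frame of unit between -0.004 and 0.004 m and y of cover_grip in the frame of unit between -0.055 and -0.045 m and angle between the x axis of cover_grip and the x axis of unit, either way round below 0.12 rad and angle between cover_grip's own z axis and vertical below 0.06 rad and z of cover_grip in the frame of unit below 0.075 m)), for 0.2 s.
2. the cover has snapped past both catches (value of joint selector between 0.13 and 0.37 rad and x of cover_grip in the frame of unit between -0.004 and 0.004 m and y of cover_grip in the frame of unit between -0.055 and -0.045 m and angle between the x axis of cover_grip and the x axis of unit, either way round below 0.12 rad and angle between cover_grip's own z axis and vertical below 0.06 rad and z of cover_grip in the frame of unit below 0.0645 m), for 0.1 s.
At the end, for the whole second after the job is handed in: selector within 0.12 rad of the bar's notch; cover in the opening (x within 4 mm, y within 5 mm, yaw within 0.12 rad, tilt under 0.06 rad), held down by the fingers to within 1.7 mm of flush, pressing more than 6 N on the pressure plate, at rest (value of joint selector between 0.13 and 0.37 rad and x of cover_grip in the frame of unit between -0.004 and 0.004 m and y of cover_grip in the frame of unit between -0.055 and -0.045 m and angle between the x axis of cover_grip and the x axis of unit, either way round below 0.12 rad and angle between cover_grip's own z axis and vertical below 0.06 rad and z of cover_grip in the frame of unit below 0.0607 m and contact force between cover and pressure_plate above 6 N and contact force between the fingers and cover above 2 N and linear speed of cover below 0.01 m/s); the arm keeps its last pose, push and grip.
It fails at once if the other cover or a bystander is moved by more than 30 mm (distance of any of long_cover_grip, loupe, weight, tape, eraser, collet, driver from where it was at the start of the episode above 0.03 m).
It also fails if it takes over 64 s, if anything falls off the work surface, if the arm or the gripper's body presses on something with over 40 N, if the wrist force passes 120 N, or if a joint passes its speed limit or range.

## Working session

There is one attempt and no reset: what is moved stays moved. The work goes in short steps, Python scripts to look and compute and a shell command to move; the robot and the scene stay as the last step left them, time stands still between calls to the robot, and variables do not carry over. Pictures are saved under pics/ and viewed, and the job is handed in when it is done.

```bash
ls; mkdir -p pics; python3 - <<'E'
from station import *
import cv2
s=state(); print(s)
for n in("side","top"):
    im=snapshot(n); cv2.imwrite(f"pics/{n}0.png",im[:,:,::-1])
    c=calibration(n); print(n,c)
for l in["unit","selector","cover_grip","long_cover_grip"]:
    for n in("side","top"):
        print(l,n,[( [round(v*(512,384)[i%2]) for i,v in enumerate(d['rect'])],round(d['conf'],2)) for d in recognise(l,n)])
E
```

```text
pics
{'t': 0.0, 'joint_pos': array([-7.09954618e+01,  2.05982413e+01,  8.65984893e+01, -3.02685040e-03,
        7.29111153e+01, -6.59444417e+00]), 'joint_velocities': array([ 0.02019667,  0.01320991,  0.01933729, -0.00309928,  0.04148564,
        0.04767873]), 'effort': array([ 8.80280732e-04, -5.15375841e+01, -2.70730555e+01,  6.78318087e-02,
        3.50614625e-02, -1.32632513e-04]), 'tool_pos': array([ 0.25899889, -0.54046904,  0.23880973]), 'orientation': array([-89.99048729,   0.10746442, -64.40011649]), 'wrist_force': array([ 0.25377988, -0.87923275,  0.21721106]), 'torque': array([ 0.03672273, -0.02295412, -0.00842977]), 'gripper_width': 1.0008304632944363}
side {'camera_matrix': array([[347.26572302,   0.        , 255.23589681],
       [  0.        , 347.26572302, 185.3592757 ],
       [  0.        ,   0.        ,   1.        ]]), 'R': array([[ 0.99393513, -0.1098559 ,  0.00496285],
       [-0.03799668, -0.38543   , -0.92195443],
       [ 0.10319496,  0.91617433, -0.38726658]]), 't': array([-0.59164621,  0.07869688,  0.81095357])}
top {'camera_matrix': array([[381.59591042,  
[... 267 characters left out ...]
-0.97967165]]), 't': array([0.02481726, 0.5846373 , 0.99611571])}
unit side [([210, 189, 276, 254], 0.79)]
unit top [([243, 179, 325, 231], 0.98)]
selector side [([241, 187, 258, 205], 0.69), ([171, 193, 185, 199], 0.55)]
selector top [([260, 197, 272, 207], 0.44)]
cover_grip side [([152, 205, 190, 231], 0.89), ([248, 162, 271, 182], 0.79), ([207, 172, 237, 192], 0.64), ([256, 148, 276, 165], 0.63), ([216, 146, 239, 158], 0.46)]
cover_grip top [([193, 214, 223, 249], 0.78), ([269, 252, 298, 280], 0.78), ([115, 211, 138, 240], 0.7), ([163, 177, 195, 201], 0.66), ([116, 165, 145, 194], 0.66)]
long_cover_grip side [([190, 153, 208, 178], 0.89)]
long_cover_grip top [([143, 244, 185, 273], 0.67)]
```

```bash
python3 - <<'E'
import cv2
t=cv2.imread("pics/top0.png"); s=cv2.imread("pics/side0.png")
cv2.imwrite("pics/top0z.png",cv2.resize(t[150:300,90:340],None,fx=3.2,fy=3.2,interpolation=cv2.INTER_CUBIC))
cv2.imwrite("pics/side0z.png",cv2.resize(s[130:270,130:330],None,fx=4,fy=4,interpolation=cv2.INTER_CUBIC))
E
```

```text
(no output)
```

View pics/top0.png

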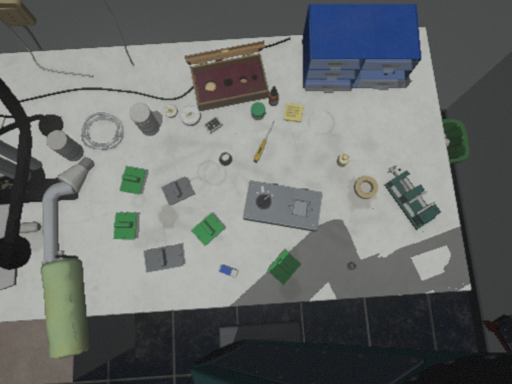

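View pics/top0z.png

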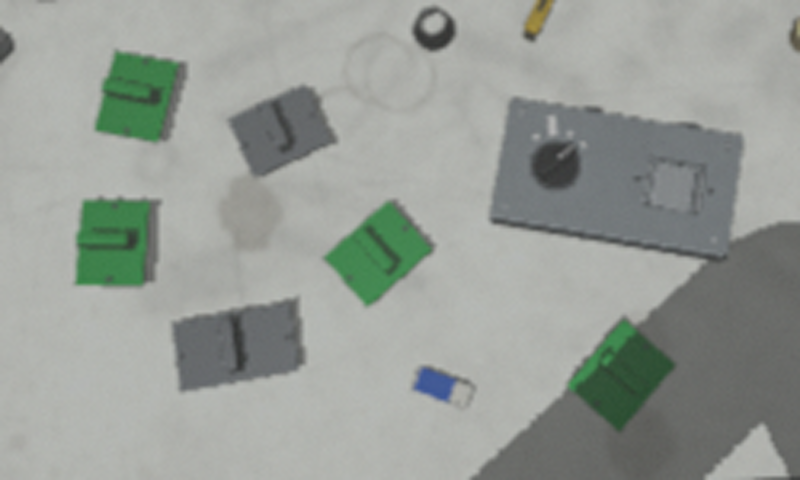

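View pics/side0z.png

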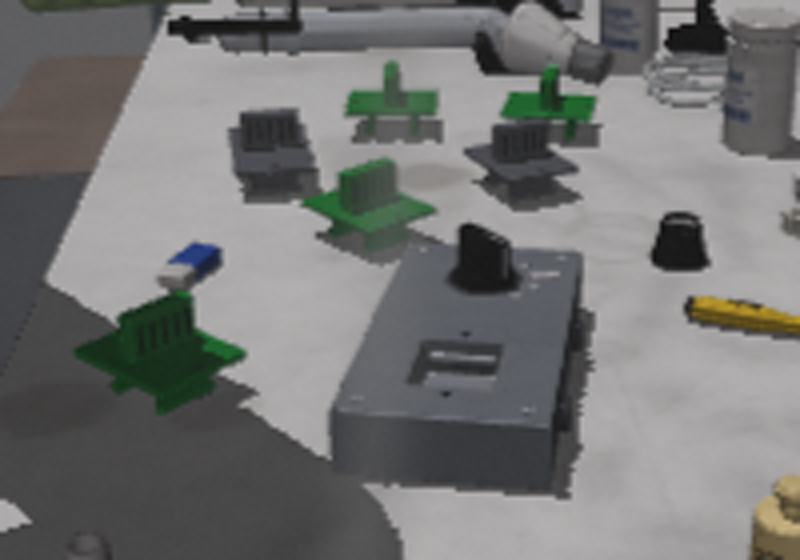

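The top view shows two grey covers: a short one at (178,190) and a long one at (164,258). The green look-alikes are at (132,180), (125,225), (208,229) and (284,266). The unit is at (283,205), with its knob at (264,200). The short grey cover fits the description, so I'll confirm it in enlarged crops and pick corners.

```bash
cat > h.py <<'E'
from station import *
import numpy as np, cv2
from scipy.optimize import least_squares
def proj(n,X):
    c=calibration(n); X=np.atleast_2d(X); p=X@c["R"].T+c["t"]; q=p@c["camera_matrix"].T; return q[:,:2]/q[:,2:]
def back(n,uv,z):
    c=calibration(n); d=c["R"].T@np.linalg.solve(c["camera_matrix"],[uv[0],uv[1],1]); o=-c["R"].T@c["t"]; return o+d*(z-o[2])/d[2]
def crop(im,x0,y0,w,h,f,name):
    z=cv2.resize(im[y0:y0+h,x0:x0+w],None,fx=f,fy=f,interpolation=cv2.INTER_CUBIC)
    for i in range(0,w,10): cv2.putText(z,str(x0+i),(i*f,8),0,.33,(0,0,255),1); cv2.line(z,(i*f,10),(i*f,14),(0,0,255),1)
    for i in range(0,h,10): cv2.putText(z,str(y0+i),(0,i*f+4),0,.33,(0,0,255),1)
    cv2.imwrite(name,z)
def rz(a): return np.array([[np.cos(a),-np.sin(a),0],[np.sin(a),np.cos(a),0],[0,0,1]])
E
python3 - <<'E'
from h import *
t=cv2.imread("pics/top0.png"); s=cv2.imread("pics/side0.png")
crop(t,240,175,90,60,8,"pics/tu.png");crop(s,205,180,80,75,8,"pics/su.png")
crop(t,155,170,50,40,12,"pics/tc.png");crop(s,240,155,40,30,16,"pics/sc.png")
E
```

```text
(no output)
```

View pics/tu.png

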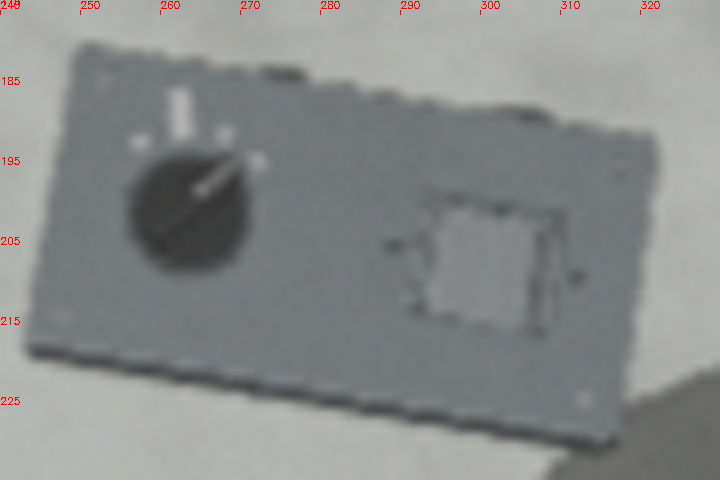

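View pics/su.png

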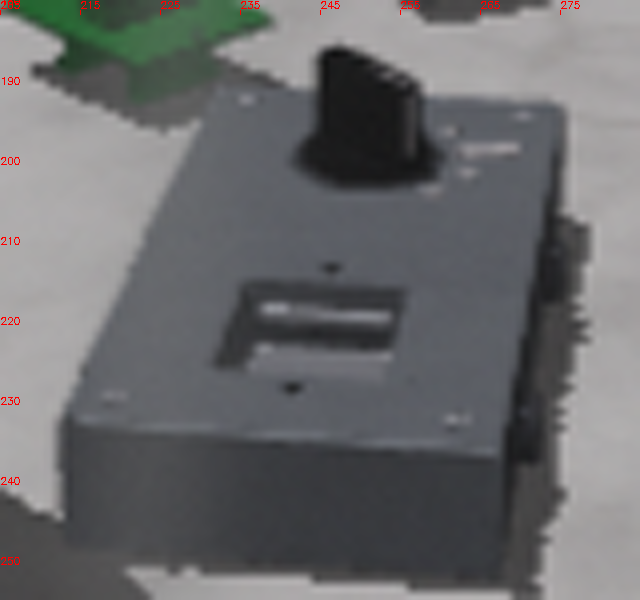

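View pics/tc.png

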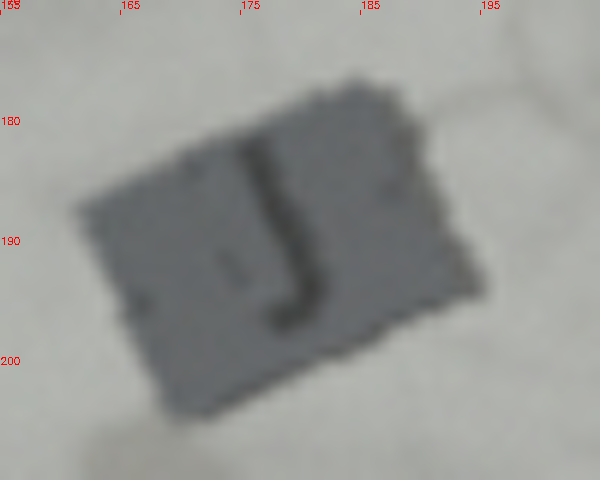

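View pics/sc.png

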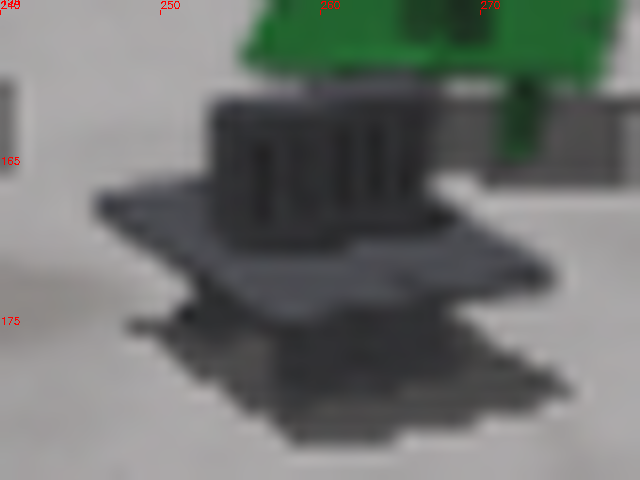

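```bash
cat > fit.py <<'E'
from h import *
def fit(obs,x0):
    # obs: (cam,u,v,local xyz)
    def f(p):
        return np.concatenate([proj(n,rz(p[2])@np.array(l)+[p[0],p[1],0])[0]-[u,v] for n,u,v,l in obs])
    r=least_squares(f,x0,loss='soft_l1'); return r.x,f(r.x).reshape(-1,2)
E
python3 - <<'E'
from fit import *
def T(u,v,f=8,x0=240,y0=175): return ("top",x0+u/f-.44,y0+v/f-.44)
def S(u,v,f=8,x0=205,y0=180): return ("side",x0+u/f-.44,y0+v/f-.44)
Z=.04
o=[(*T(78,44),(.055,.105,Z)),(*T(657,138),(.055,-.105,Z)),(*T(618,432),(-.055,-.105,Z)),(*T(28,344),(-.055,.105,Z)),(*T(487,262),(0,-.05,Z)),(*T(189,212),(0,.055,.044))]
p=[(*S(213,88),(-.055,.105,Z)),(*S(563,103),(.055,.105,Z)),(*S(503,455),(.055,-.105,Z)),(*S(65,420),(-.055,-.105,Z)),]
for q in(o,p,o+p):
    x,r=fit(q,[.5,0,0]); print(x,np.degrees(x[2])); print(r.round(2).tolist())
U=x
# cover
tc=lambda u,v:T(u,v,12,155,170); sc=lambda u,v:S(u,v,16,240,155)
zp=.026
ct=[(*tc(78,208),(-1,1)),(*tc(375,80),(1,1)),(*tc(488,290),(1,-1)),(*tc(175,422),(-1,-1))]
print([back("top",c[1:3],zp).round(4).tolist() for c in ct])
cs=[sc(95,205),sc(550,275),sc(275,318)]
print([back("side",c[1:3],zp).round(4).tolist() for c in cs])
# rib top
print("rib side",back("side",sc(212,100)[1:],.054),back("side",sc(425,100)[1:],.054))
# pointer
a=back("top",T(197,192)[1:],.07);b=back("top",T(238,155)[1:],.07);c=back("top",T(189,212)[1:],.044)
d=rz(-U[2])@(b-a);print("pointer",a,b,np.arctan2(d[1],d[0]),c)
for w in [(140,141),(179,113),(224,133),(259,160)]:
    d=rz(-U[2])@(back("top",T(*w)[1:],.04)-(rz(U[2])@[0,.055,0]+[U[0],U[1],0])); print(d.round(4),np.arctan2(d[1],d[0]))
E
```

```text
[ 0.56793241 -0.09024026 -0.22569646] -12.93145464548195
[[-0.4, -0.18], [0.54, -0.54], [0.46, 0.97], [-0.56, 0.08], [-0.15, -0.17], [0.11, -0.01]]
[ 0.56711387 -0.08994047 -0.2273621 ] -13.026888904188915
[[0.11, -0.48], [0.05, -0.09], [0.48, -0.25], [-0.68, 0.46]]
[ 0.56749271 -0.09014916 -0.22701244] -13.006854981064084
[[-0.39, -0.07], [0.54, -0.34], [0.41, 1.18], [-0.6, 0.18], [-0.18, 0.01], [0.09, 0.12], [0.25, -0.45], [0.2, -0.06], [0.71, -0.21], [-0.47, 0.51]]
[[0.6448, 0.2534, 0.026], [0.6717, 0.1813, 0.026], [0.6181, 0.1559, 0.026], [0.591, 0.2312, 0.026]]
[[0.5901, 0.2277, 0.026], [0.6713, 0.1812, 0.026], [0.6177, 0.1639, 0.026]]
rib side [0.61042168 0.20588884 0.054     ] [0.65019624 0.20208067 0.054     ]
pointer [ 0.58187332 -0.03878191  0.07      ] [ 0.59385867 -0.05372263  0.07      ] -0.6677069848808208 [ 0.58022015 -0.03632974  0.044     ]
[0.0236 0.0215 0.04  ] 0.7382858513748658
[0.0358 0.0095 0.04  ] 0.2580251706311934
[ 0.0312 -0.0074  0.04  ] -0.23280970418483818
[ 0.0235 -0.0211  0.04  ] -0.7313389003102301
```

```bash
cat > d.py <<'E'
from h import *
from scipy.spatial.transform import Rotation as Rn
def delta(xyz,yaw):
    s=state(); R=Rn.from_euler('xyz',s["orientation"],degrees=True); G=Rn.from_euler('xyz',[-90,0,yaw],degrees=True)
    d=R.inv().apply(np.array(xyz)-s["tool_pos"]); r=(R.inv()*G).as_rotvec()
    print("t",round(s["t"],2),"pos",s["tool_pos"].round(4),"ori",s["orientation"].round(2),"F",s["wrist_force"].round(1),"g",round(s["gripper_width"],3),"shift",d.round(4),"turn",r.round(3))
E
cat > cov.py <<'E'
from fit import *
T=lambda u,v:("top",155+u/12-.44,170+v/12-.44); S=lambda u,v:("side",240+u/16-.44,155+v/16-.44)
zp=.026
o=[(*T(78,206),(-.03,.038,zp)),(*T(375,80),(.03,.038,zp)),(*T(488,290),(.03,-.038,zp)),(*T(178,422),(-.03,-.038,zp))]
o=[(*T(78,206),(.03,.038,zp)),(*T(375,80),(.03,-.038,zp)),(*T(488,290),(-.03,-.038,zp)),(*T(178,422),(-.03,.038,zp))]
p=[(*S(95,203),(-.03,.038,zp)),(*S(552,270),(.03,-.038,zp)),(*S(275,314),(-.03,-.038,zp)),(*S(212,100),(-.022,.0,.054)),(*S(437,88),(.022,.0,.054))]
for q in(o,p,o+p):
    x,r=fit(q,[.63,.2,.4]); print(x,np.degrees(x[2])); print(r.round(2).tolist())
E
python3 cov.py; python3 -c "
from d import *
delta([.580,-.0366,.15],34)"
```

```text
[0.63158247 0.20547999 0.37755812] 21.6324869071275
[[0.52, -0.09], [0.02, -0.58], [-1.11, 0.21], [0.27, 0.42]]
[0.63190573 0.20829615 0.34687988] 19.874753087569523
[[0.05, -0.56], [0.37, 0.11], [-0.31, 0.45], [0.44, 0.54], [-0.59, -0.72]]
[0.63148294 0.20583197 0.36910956] 21.14842020063534
[[0.44, -0.18], [0.02, -0.48], [-1.27, 0.39], [0.02, 0.4], [-0.17, -0.18], [0.5, 0.29], [0.01, 0.79], [0.46, 0.85], [-0.69, -0.5]]
t 0.5 pos [ 0.2592 -0.5411  0.2396] ori [-9.00e+01  1.00e-02 -6.44e+01] F [-0.4 -0.4  0.1] g 1.001 shift [-0.3163  0.0896  0.5072] turn [-0.    -1.717 -0.   ]
```

```bash
python3 -m creep '[[[-0.02,0,0.032],[0,-0.11,0]],[[-0.042,0,0.067],[0,-0.23,0]],[[-0.063,0,0.101],[0,-0.345,0]],[[-0.084,0,0.135],[0,-0.46,0]],[[-0.105,0,0.169],[0,-0.575,0]],[[-0.126,0,0.203],[0,-0.69,0]],[[-0.148,0,0.237],[0,-0.8,0]],[[-0.169,0.01,0.271],[0,-0.92,0]],[[-0.19,0.02,0.304],[0,-1.03,0]],[[-0.211,0.035,0.338],[0,-1.15,0]],[[-0.232,0.05,0.372],[0,-1.26,0]],[[-0.253,0.065,0.406],[0,-1.37,0]],[[-0.274,0.075,0.44],[0,-1.49,0]],[[-0.295,0.085,0.474],[0,-1.6,0]],[[-0.3163,0.09,0.5072],[0,-1.717,0]],[[-0.3163,0.09,0.5072],[0,-1.717,0]],[[-0.3163,0.09,0.5072],[0,-1.717,0]],[[-0.3163,0.09,0.5072],[0,-1.717,0]]]'; python3 - <<'E'
from d import *
im=snapshot("side")[:,:,::-1]; crop(im,195,110,100,100,6,"pics/k1.png")
im=snapshot("top")[:,:,::-1]; crop(im,200,150,130,90,6,"pics/k1t.png")
delta([.580,-.0366,.064],34)
E
```

```text
t: 2.0
tool_pos: [0.5797, -0.0368, 0.1496]
orientation: [-90.0, 0.0, 34.0]
wrist_force: [0.1, -1.0, 0.0]
gripper_width: 0.998
t 2.1 pos [ 0.5794 -0.0378  0.1499] ori [-9.001e+01  2.000e-02  3.386e+01] F [0.2 0.1 0.2] g 0.998 shift [0.0012 0.0859 0.0007] turn [ 0.    -0.002 -0.   ]
```

View pics/k1.png

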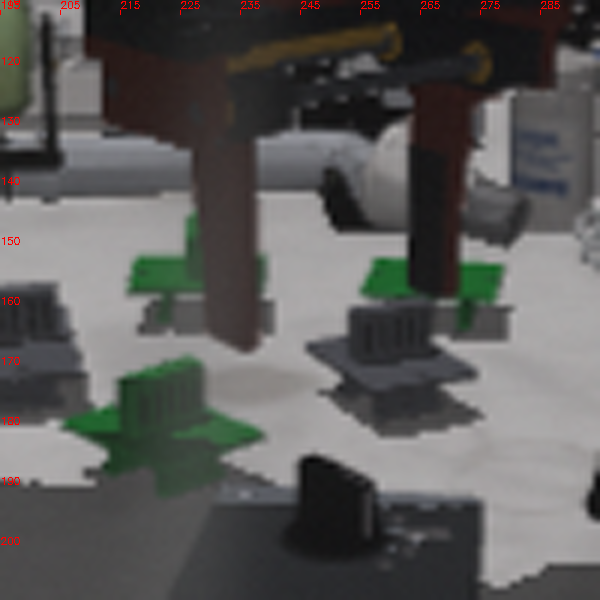

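View pics/k1t.png

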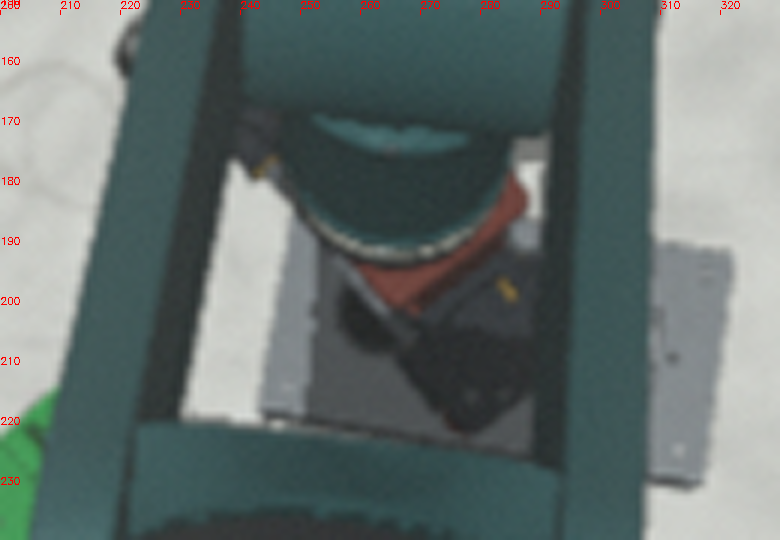

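The fingers (side columns ~233 and ~266) straddle the knob at column 250, so I'll descend and close.

```bash
python3 -m creep '[[[0,0.02,0],[0,0,0]],[[0,0.04,0],[0,0,0]],[[0,0.06,0],[0,0,0]],[[0,0.075,0],[0,0,0]],[[0,0.0855,0],[0,0,0]],[[0,0.0855,0],[0,0,0]],[[0,0.0855,0],[0,0,0]]]'; python3 -m creep '[[[0,0,0],[0,0,0]],[[0,0,0],[0,0,0]],[[0,0,0],[0,0,0]],[[0,0,0],[0,0,0]],[[0,0,0],[0,0,0]],[[0,0,0],[0,0,0]],[[0,0,0],[0,0,0]],[[0,0,0],[0,0,0]],[[0,0,0],[0,0,0]],[[0,0,0],[0,0,0]],[[0,0,0],[0,0,0]],[[0,0,0],[0,0,0]]]' 0;  python3 - <<'E'
from d import *
im=snapshot("side")[:,:,::-1]; crop(im,195,110,100,100,6,"pics/k2.png")
delta([.580,-.0366,.064],91.3); print(state()["torque"])
E
```

```text
t: 2.68
tool_pos: [0.5796, -0.0375, 0.0643]
orientation: [-90.0, 0.0, 33.9]
wrist_force: [-0.4, -0.3, 0.3]
gripper_width: 1.0
t: 3.68
tool_pos: [0.5798, -0.0367, 0.0641]
orientation: [-90.0, 0.0, 34.0]
wrist_force: [-7.5, -7.2, 1.9]
gripper_width: 0.123
t 3.73 pos [ 0.5796 -0.0369  0.0641] ori [-8.999e+01  5.000e-02  3.399e+01] F [-2.7 -1.2  0. ] g 0.126 shift [0.0005 0.0001 0.    ] turn [-0.001 -1.    -0.001]
[-0.26072841  0.15557739 -0.04663007]
```

View pics/k2.png

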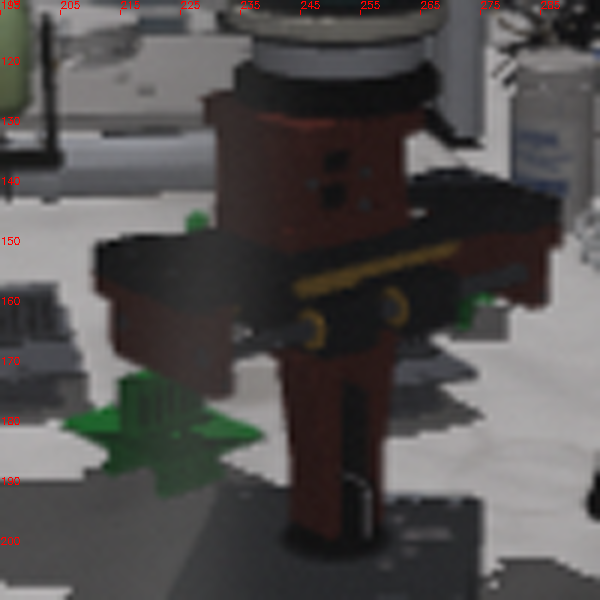

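Opening of 11 mm matches the bar's thickness. Now I turn it by 1.0 rad counter-clockwise.

```bash
python3 -m creep '[[[0,0,0],[0,-0.07,0]],[[0,0,0],[0,-0.15,0]],[[0,0,0],[0,-0.23,0]],[[0,0,0],[0,-0.31,0]],[[0,0,0],[0,-0.39,0]],[[0,0,0],[0,-0.47,0]],[[0,0,0],[0,-0.55,0]],[[0,0,0],[0,-0.63,0]],[[0,0,0],[0,-0.71,0]],[[0,0,0],[0,-0.79,0]],[[0,0,0],[0,-0.87,0]],[[0,0,0],[0,-0.94,0]],[[0,0,0],[0,-1.0,0]],[[0,0,0],[0,-1.0,0]],[[0,0,0],[0,-1.0,0]],[[0,0,0],[0,-1.0,0]]]'; python3 -m creep '[[[0,0,0],[0,0,0]],[[0,0,0],[0,0,0]],[[0,0,0],[0,0,0]],[[0,0,0],[0,0,0]],[[0,0,0],[0,0,0]],[[0,0,0],[0,0,0]],[[0,0,0],[0,0,0]],[[0,0,0],[0,0,0]],[[0,-0.03,0],[0,0,0]],[[0,-0.06,0],[0,0,0]],[[0,-0.09,0],[0,0,0]],[[0,-0.09,0],[0,0,0]]]' 0.6;  python3 - <<'E'
from d import *
im=snapshot("side")[:,:,::-1]; crop(im,195,110,100,100,6,"pics/k3.png")
delta([.6315,.206,.154],111.2)
E
```

```text
t: 5.07
tool_pos: [0.5797, -0.0367, 0.0641]
orientation: [-90.0, -0.0, 91.2]
wrist_force: [-0.6, -1.8, 2.0]
gripper_width: 0.119
t: 6.07
tool_pos: [0.5837, -0.0373, 0.1598]
orientation: [-90.5, 0.1, 91.3]
wrist_force: [1.0, 0.0, 1.3]
gripper_width: 0.603
t 6.12 pos [ 0.5825 -0.0371  0.1574] ori [-9.039e+01  8.000e-02  9.127e+01] F [-0.2 -0.2 -0.9] g 0.599 shift [ 0.242   0.0035 -0.0544] turn [ 0.006 -0.348 -0.002]
```

View pics/k3.png

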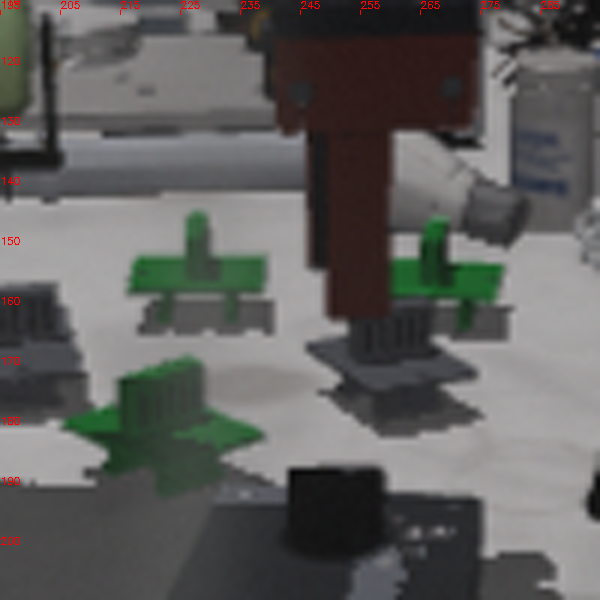

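```bash
python3 -m creep '[[[0.024,0,-0.006],[0,-0.03,0]],[[0.048,0,-0.012],[0,-0.07,0]],[[0.072,0,-0.017],[0,-0.1,0]],[[0.097,0,-0.023],[0,-0.14,0]],[[0.121,0,-0.029],[0,-0.17,0]],[[0.145,0,-0.034],[0,-0.21,0]],[[0.169,0,-0.04],[0,-0.24,0]],[[0.193,0,-0.046],[0,-0.28,0]],[[0.215,0,-0.051],[0,-0.31,0]],[[0.232,0,-0.055],[0,-0.335,0]],[[0.2415,0,-0.0573],[0,-0.347,0]],[[0.2415,0,-0.0573],[0,-0.347,0]],[[0.2415,0,-0.0573],[0,-0.347,0]],[[0.2415,0,-0.0573],[0,-0.347,0]]]';  python3 - <<'E'
from d import *
im=snapshot("side")[:,:,::-1]; crop(im,210,90,100,100,6,"pics/c1.png")
im=snapshot("top")[:,:,::-1]; crop(im,240,175,90,60,8,"pics/c1t.png");cv2.imwrite("pics/c1tf.png",im)
delta([.6315,.206,.046],111.2)
E
```

```text
t: 7.28
tool_pos: [0.6315, 0.2049, 0.1538]
orientation: [-89.9, 0.0, 111.1]
wrist_force: [0.4, -0.0, 0.2]
gripper_width: 0.603
t 7.38 pos [0.6317 0.2048 0.1541] ori [-8.9970e+01  1.0000e-02  1.1107e+02] F [-0.5  0.1  0.5] g 0.599 shift [ 0.0012  0.1081 -0.0003] turn [-0.001 -0.002 -0.   ]
```

View pics/c1.png

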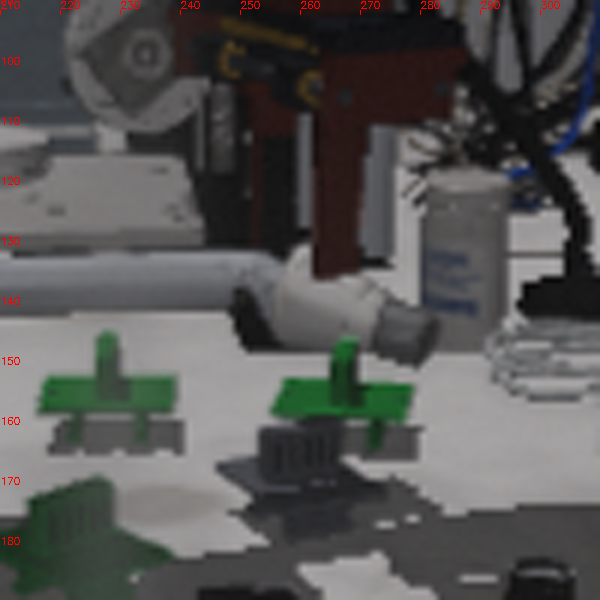

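View pics/c1t.png

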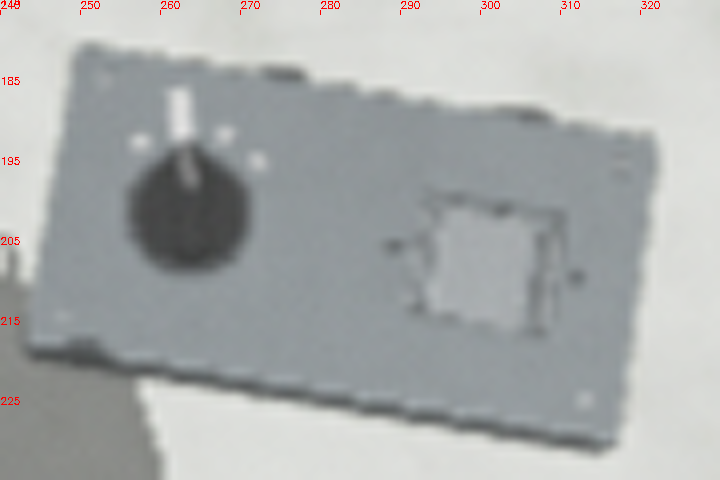

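View pics/c1tf.png

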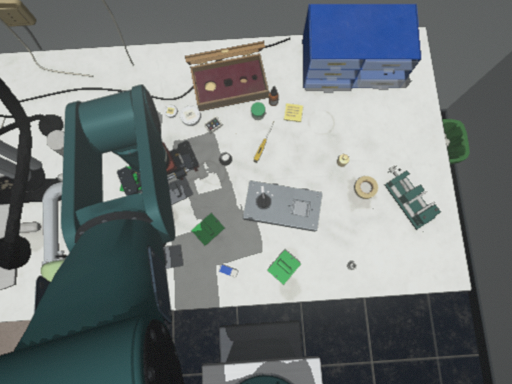

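The pointer lies on the bar (top 262,193), so the selector is set. The gripper is over the short grey cover (side 260,165), so I descend and grasp the rib.

```bash
python3 -m creep '[[[0.001,0.025,0],[0,0,0]],[[0.001,0.05,0],[0,0,0]],[[0.001,0.07,0],[0,0,0]],[[0.001,0.09,0],[0,0,0]],[[0.001,0.1,0],[0,0,0]],[[0.001,0.108,0],[0,0,0]],[[0.001,0.108,0],[0,0,0]],[[0.001,0.108,0],[0,0,0]]]'; python3 - <<'E'
from d import *
im=snapshot("side")[:,:,::-1]; crop(im,210,90,100,100,6,"pics/c2.png")
E
```

```text
t: 8.05
tool_pos: [0.6319, 0.2067, 0.0466]
orientation: [-90.0, -0.0, 111.1]
wrist_force: [0.6, 0.1, 1.1]
gripper_width: 0.602
```

View pics/c2.png

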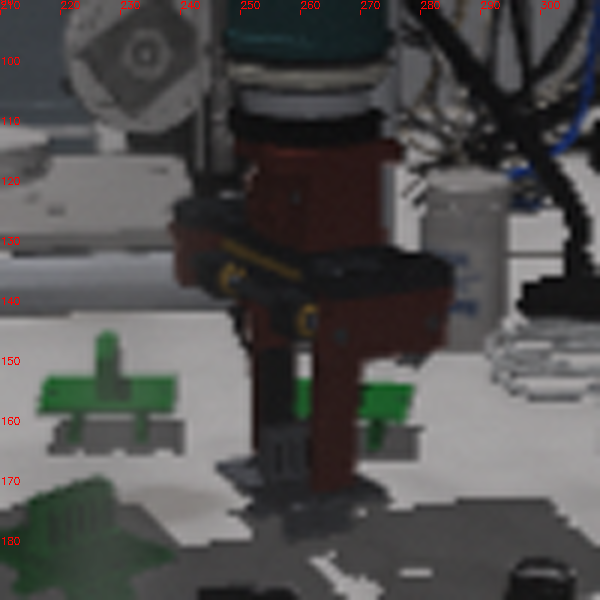

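```bash
python3 -m creep '[[[0,0,0],[0,0,0]],[[0,0,0],[0,0,0]],[[0,0,0],[0,0,0]],[[0,0,0],[0,0,0]],[[0,0,0],[0,0,0]],[[0,0,0],[0,0,0]],[[0,0,0],[0,0,0]],[[0,0,0],[0,0,0]],[[0,0,0],[0,0,0]],[[0,0,0],[0,0,0]]]' 0; python3 -m creep '[[[0,-0.01,0],[0,0,0]],[[0,-0.03,0],[0,0,0]],[[0,-0.055,0],[0,0,0]],[[0,-0.08,0],[0,0,0]],[[0,-0.1,0],[0,0,0]],[[0,-0.11,0],[0,0,0]],[[0,-0.11,0],[0,0,0]],[[0,-0.11,0],[0,0,0]],[[0,-0.11,0],[0,0,0]]]';  python3 - <<'E'
from d import *
im=snapshot("side")[:,:,::-1]; crop(im,210,70,90,90,6,"pics/c3.png")
delta([.5563,-.1389,.14],77)
E
```

```text
t: 8.93
tool_pos: [0.6315, 0.2071, 0.0463]
orientation: [-90.0, -0.0, 111.2]
wrist_force: [-0.4, 0.4, 2.5]
gripper_width: 0.132
t: 9.68
tool_pos: [0.6305, 0.2067, 0.1548]
orientation: [-89.9, -0.0, 111.2]
wrist_force: [-0.9, -0.5, -1.5]
gripper_width: 0.138
t 9.73 pos [0.6303 0.2067 0.1544] ori [-8.9830e+01 -3.0000e-02  1.1115e+02] F [ 0.2 -0.8 -1.1] g 0.135 shift [-0.2956  0.0149  0.1937] turn [-0.003  0.596 -0.   ]
```

View pics/c3.png

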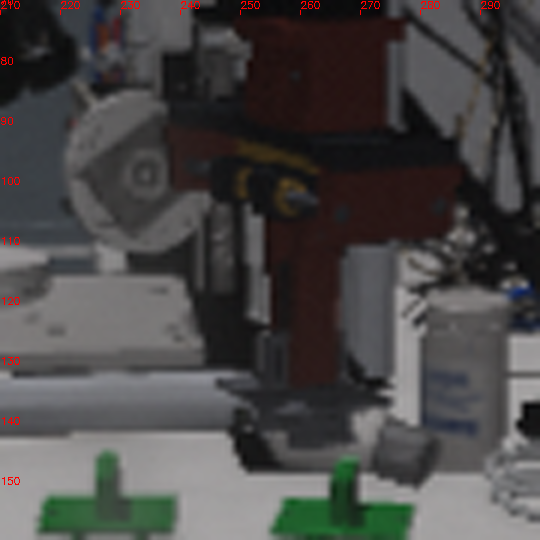

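```bash
python3 -m creep '[[[-0.01,0,0.007],[0,0.02,0]],[[-0.03,0,0.02],[0,0.06,0]],[[-0.06,0,0.039],[0,0.12,0]],[[-0.09,0,0.059],[0,0.18,0]],[[-0.12,0,0.079],[0,0.24,0]],[[-0.15,0,0.098],[0,0.3,0]],[[-0.18,0,0.118],[0,0.36,0]],[[-0.21,0,0.138],[0,0.42,0]],[[-0.24,0,0.157],[0,0.48,0]],[[-0.265,0,0.174],[0,0.53,0]],[[-0.28,0,0.1835],[0,0.565,0]],[[-0.29,0,0.19],[0,0.585,0]],[[-0.2956,0,0.1937],[0,0.596,0]],[[-0.2956,0,0.1937],[0,0.596,0]],[[-0.2956,0,0.1937],[0,0.596,0]],[[-0.2956,0,0.1937],[0,0.596,0]],[[-0.2956,0,0.1937],[0,0.596,0]],[[-0.2956,0,0.1937],[0,0.596,0]]]';  python3 - <<'E'
from d import *
im=snapshot("side")[:,:,::-1]; crop(im,185,120,110,110,7,"pics/p1.png");cv2.imwrite("pics/p1f.png",im)
im=snapshot("top")[:,:,::-1]; crop(im,250,150,100,80,7,"pics/p1t.png")
delta([.5563,-.1389,.11],77)
E
```

```text
t: 11.23
tool_pos: [0.5578, -0.1376, 0.1562]
orientation: [-90.0, -0.0, 77.1]
wrist_force: [-0.5, -0.1, -1.5]
gripper_width: 0.134
t 11.33 pos [ 0.5577 -0.1379  0.1562] ori [-9.000e+01 -1.000e-02  7.708e+01] F [-0.5 -0.4 -1.9] g 0.139 shift [-0.0013  0.0462  0.0012] turn [-0.     0.001  0.   ]
```

View pics/p1.png

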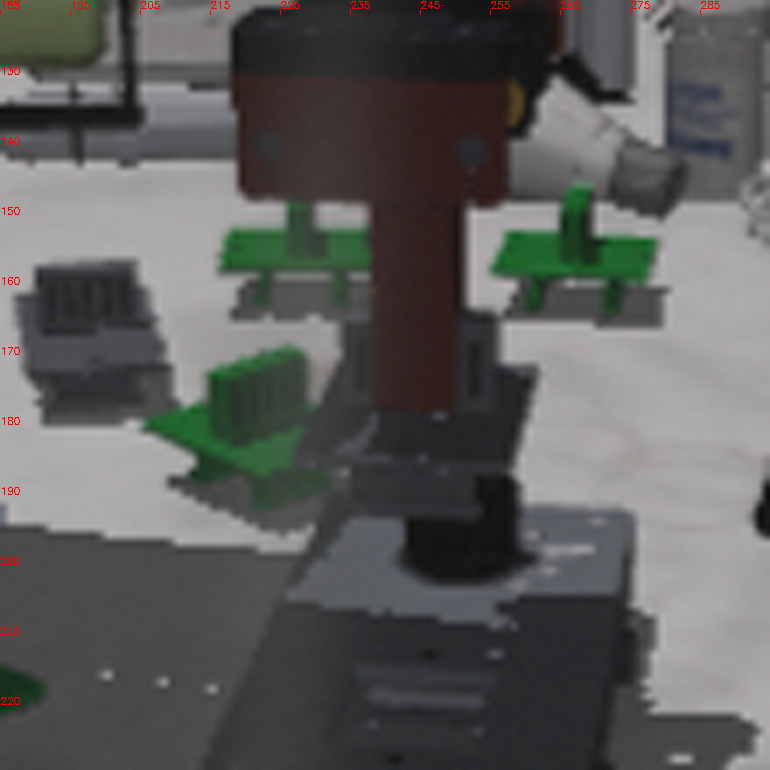

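View pics/p1t.png

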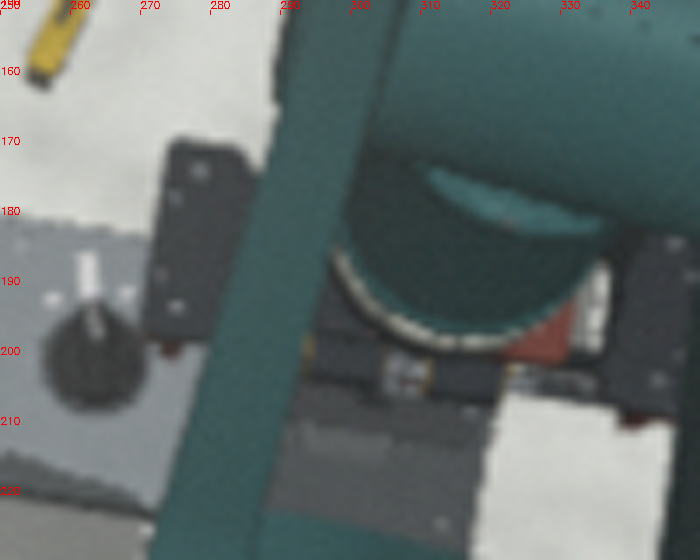

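```bash
cat > ov.py <<'E'
from d import *
import sys
def overlay(f,pos,yaw,x0,y0,w,h,k,name,dx=0,dz=-.0063):
    im=cv2.imread(f); z=cv2.resize(im[y0:y0+h,x0:x0+w],None,fx=k,fy=k,interpolation=cv2.INTER_CUBIC)
    R=rz(np.radians(yaw)); o=np.array(pos)+[0,0,dz]+R@[dx,0,0]
    def box(c,hx,hy,z0,z1,col):
        P=np.array([[x+c,y,zz] for zz in(z0,z1) for x,y in((-hx,-hy),(hx,-hy),(hx,hy),(-hx,hy))])
        q=((proj("side",P@R.T+o)-[x0,y0]+.5)*k-.5).astype(int)
        for a in(0,4):
            cv2.polylines(z,[q[a:a+4].reshape(-1,1,2)],True,col,1)
        for i in range(4): cv2.line(z,tuple(map(int,q[i])),tuple(map(int,q[i+4])),col,1)
    box(0,.022,.006,-.014,.014,(0,255,0)); box(0,.030,.038,-.019,-.014,(0,255,255)); box(0,.018,.023,-.04,-.019,(255,0,255))
    cv2.imwrite(name,z)
if __name__=="__main__":
    overlay("pics/p1f.png",[.5577,-.1379,.1562],-13,205,150,65,55,12,"pics/ov1.png")
E
python3 ov.py
```

```text
(no output)
```

View pics/ov1.png

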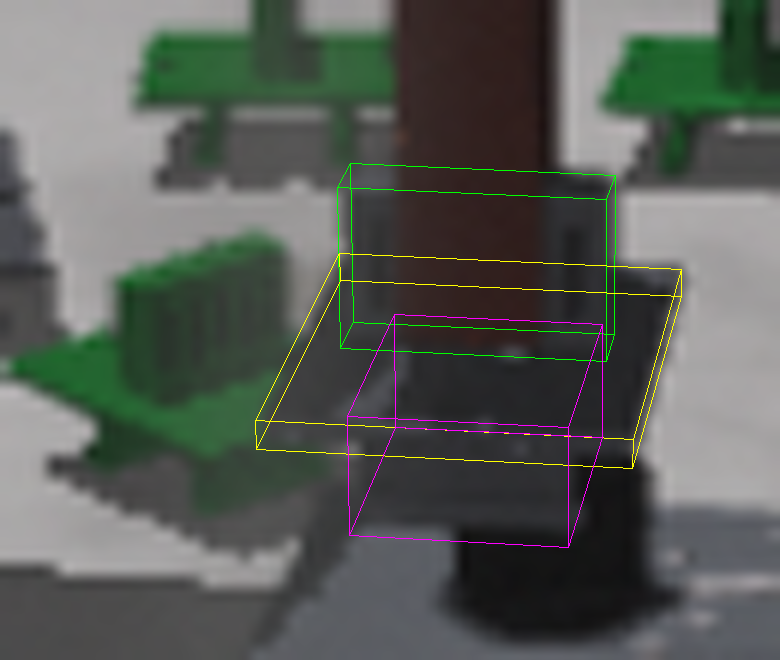

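```bash
python3 - <<'E'
import cv2,numpy as np
im=cv2.imread("pics/p1f.png")[155:205,215:270].astype(float)
im=np.clip((im-20)*2.6,0,255).astype(np.uint8)
cv2.imwrite("pics/p1e.png",cv2.resize(im,None,fx=12,fy=12,interpolation=cv2.INTER_CUBIC))
E
```

```text
(no output)
```

View pics/p1e.png

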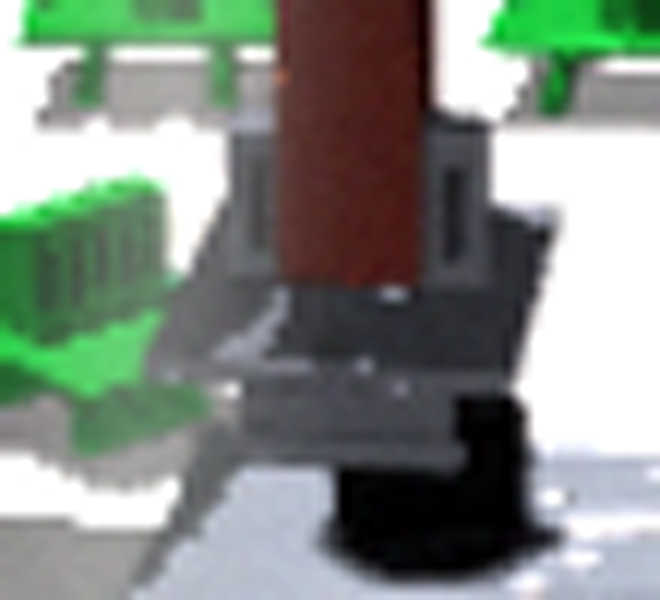

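```bash
python3 -c "
from d import *
delta([.5548,-.1386,.092],77)"
```

```text
t 11.33 pos [ 0.5577 -0.1379  0.1562] ori [-9.000e+01 -1.000e-02  7.708e+01] F [-0.5 -0.4 -1.9] g 0.139 shift [-0.0014  0.0642  0.0027] turn [-0.     0.001  0.   ]
```

```bash
python3 -m creep '[[[-0.0005,0.008,0.001],[0,0,0]],[[-0.001,0.018,0.002],[0,0,0]],[[-0.0014,0.028,0.0027],[0,0,0]],[[-0.0014,0.038,0.0027],[0,0,0]],[[-0.0014,0.048,0.0027],[0,0,0]],[[-0.0014,0.056,0.0027],[0,0,0]],[[-0.0014,0.062,0.0027],[0,0,0]],[[-0.0014,0.064,0.0027],[0,0,0]],[[-0.0014,0.064,0.0027],[0,0,0]],[[-0.0014,0.064,0.0027],[0,0,0]]]';  python3 - <<'E'
from d import *
im=snapshot("side")[:,:,::-1]; cv2.imwrite("pics/p2f.png",im)
im=np.clip((im[180:240,210:275].astype(float)-15)*2.6,0,255).astype(np.uint8)
crop(im,0,0,65,60,11,"pics/p2.png")
delta([.5548,-.1386,.08],77)
E
```

```text
t: 12.17
tool_pos: [0.5549, -0.1394, 0.0922]
orientation: [-90.0, -0.0, 77.0]
wrist_force: [0.1, 0.4, -0.5]
gripper_width: 0.137
t 12.22 pos [ 0.555  -0.1395  0.0925] ori [-90.04   0.    77.  ] F [ 0.1  0.4 -0.5] g 0.134 shift [0.0008 0.0125 0.0004] turn [ 0.001  0.    -0.   ]
```

View pics/p2.png

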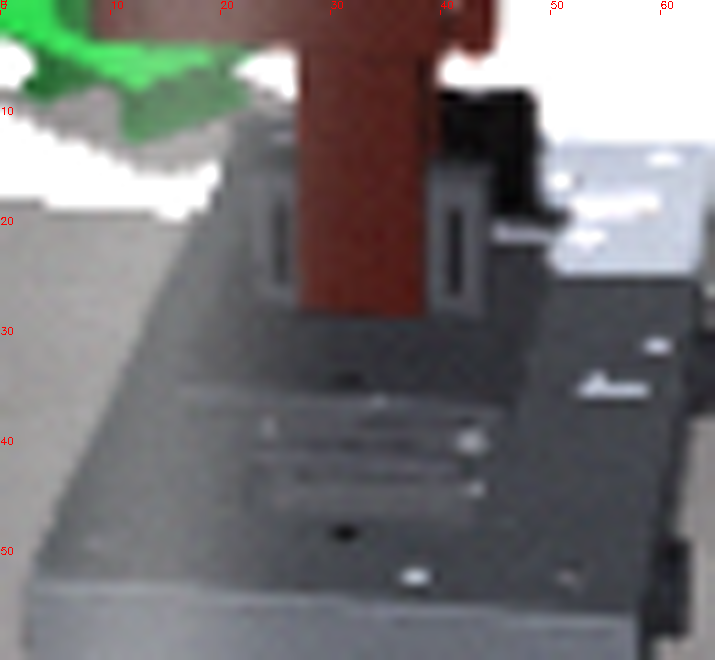

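The legs (crop 250–480) sit centred over the opening (crop 245–480), and the screw holes show symmetrically. I lower in small steps and watch the force.

```bash
python3 -m creep '[[[0.0006,0.003,0],[0,0,0]],[[0.0006,0.006,0],[0,0,0]],[[0.0006,0.009,0],[0,0,0]],[[0.0006,0.011,0],[0,0,0]],[[0.0006,0.011,0],[0,0,0]],[[0.0006,0.011,0],[0,0,0]],[[0.0006,0.011,0],[0,0,0]]]';  python3 - <<'E'
from d import *
for i in range(3):
    im=snapshot("side")[:,:,::-1]; delta([.5548,-.1386,.075],77)
print(state()["torque"])
cv2.imwrite("pics/p3f.png",im)
im=np.clip((im[180:240,210:275].astype(float)-15)*2.6,0,255).astype(np.uint8)
crop(im,0,0,65,60,11,"pics/p3.png")
E
```

```text
t: 12.8
tool_pos: [0.5548, -0.1388, 0.0812]
orientation: [-90.0, -0.0, 77.0]
wrist_force: [0.1, 0.2, -1.5]
gripper_width: 0.137
t 12.85 pos [ 0.5548 -0.1388  0.0812] ori [-90.    -0.    77.01] F [ 0.7 -1.3 -0.5] g 0.133 shift [0.0002 0.0062 0.0001] turn [0. 0. 0.]
t 12.9 pos [ 0.5548 -0.1388  0.0813] ori [-9.001e+01 -1.000e-02  7.701e+01] F [ 0.5  0.5 -0.2] g 0.134 shift [0.0002 0.0063 0.0001] turn [0. 0. 0.]
t 12.95 pos [ 0.5548 -0.1388  0.0813] ori [-90.01  -0.    77.  ] F [-0.5 -0.  -1.1] g 0.136 shift [0.0002 0.0063 0.0001] turn [0. 0. 0.]
[ 0.02658351 -0.17822199  0.03033662]
```

View pics/p3.png

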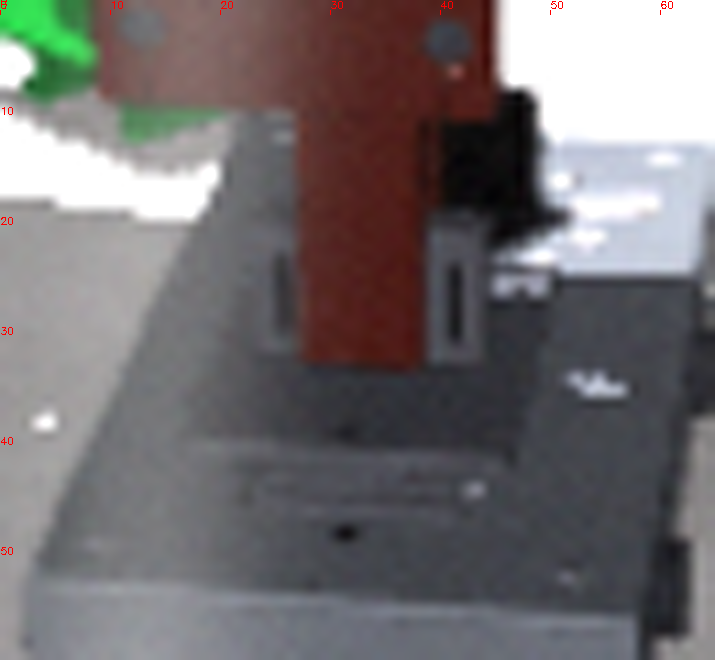

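The feet are now about 5 mm inside the opening without any force. Now I press.

```bash
python3 -m creep '[[[0,0.002,0],[0,0,0]],[[0,0.004,0],[0,0,0]],[[0,0.005,0],[0,0,0]],[[0,0.006,0],[0,0,0]],[[0,0.006,0],[0,0,0]],[[0,0.006,0],[0,0,0]]]'; python3 -m creep '[[[0,0.001,0],[0,0,0]],[[0,0.002,0],[0,0,0]],[[0,0.003,0],[0,0,0]],[[0,0.003,0],[0,0,0]],[[0,0.003,0],[0,0,0]]]'; python3 -c "
from d import *
delta([.5548,-.1388,.065],77)"
```

```text
t: 13.45
tool_pos: [0.5552, -0.1389, 0.0759]
orientation: [-90.1, 0.0, 77.0]
wrist_force: [-1.1, 0.3, 7.0]
gripper_width: 0.133
t: 13.87
tool_pos: [0.5555, -0.139, 0.0727]
orientation: [-90.1, 0.0, 77.0]
wrist_force: [2.2, -0.2, 3.8]
gripper_width: 0.13
t 13.87 pos [ 0.5555 -0.139   0.0727] ori [-90.1    0.    76.99] F [ 2.2 -0.2  3.8] g 0.13 shift [0.0001 0.0077 0.0008] turn [ 0.002 -0.    -0.   ]
```

```bash
python3 -m creep '[[[0,0.0015,0],[0,0,0]],[[0,0.003,0],[0,0,0]],[[0,0.0045,0],[0,0,0]],[[0,0.006,0],[0,0,0]],[[0,0.006,0],[0,0,0]],[[0,0.006,0],[0,0,0]]]'; python3 -m creep '[[[0,0.001,0],[0,0,0]],[[0,0.002,0],[0,0,0]],[[0,0.002,0],[0,0,0]],[[0,0.002,0],[0,0,0]]]'; python3 -c "
from d import *
delta([.5548,-.1388,.065],77)"
```

```text
t: 14.37
tool_pos: [0.5553, -0.139, 0.0666]
orientation: [-90.1, 0.0, 77.0]
wrist_force: [0.5, 0.7, 8.5]
gripper_width: 0.135
t: 14.7
tool_pos: [0.5554, -0.139, 0.0652]
orientation: [-90.1, 0.0, 77.0]
wrist_force: [-0.4, 0.3, 12.3]
gripper_width: 0.134
t 14.7 pos [ 0.5554 -0.139   0.0652] ori [-9.007e+01  1.000e-02  7.701e+01] F [-0.4  0.3 12.3] g 0.134 shift [0.     0.0002 0.0006] turn [ 0.001  0.    -0.   ]
```

```bash
python3 -m creep '[[[0,0.0005,0],[0,0,0]],[[0,0.001,0],[0,0,0]],[[0,0.001,0],[0,0,0]],[[0,0.001,0],[0,0,0]]]'; python3 -m creep '[[[0,0.0005,0],[0,0,0]],[[0,0.001,0],[0,0,0]],[[0,0.001,0],[0,0,0]],[[0,0.001,0],[0,0,0]]]';python3 - <<'E'
from d import *
for i in range(3):
    im=snapshot("side")[:,:,::-1]; delta([.5548,-.1388,.065],77)
cv2.imwrite("pics/p4f.png",im)
im=np.clip((im[180:240,210:275].astype(float)-15)*2.6,0,255).astype(np.uint8)
crop(im,0,0,65,60,11,"pics/p4.png")
E
```

```text
t: 15.03
tool_pos: [0.5554, -0.139, 0.0652]
orientation: [-90.1, 0.0, 77.0]
wrist_force: [-2.9, 2.1, 23.0]
gripper_width: 0.135
t: 15.37
tool_pos: [0.5554, -0.1389, 0.0652]
orientation: [-90.1, 0.0, 77.0]
wrist_force: [-5.8, 2.5, 31.8]
gripper_width: 0.134
t 15.42 pos [ 0.5554 -0.139   0.0652] ori [-9.011e+01  2.000e-02  7.702e+01] F [-6.8  1.7 31.9] g 0.131 shift [0.     0.0002 0.0006] turn [ 0.002  0.    -0.   ]
t 15.47 pos [ 0.5554 -0.139   0.0652] ori [-9.012e+01  2.000e-02  7.702e+01] F [-5.8  2.3 32.4] g 0.131 shift [0.0001 0.0002 0.0006] turn [ 0.002  0.    -0.   ]
t 15.52 pos [ 0.5554 -0.139   0.0652] ori [-9.011e+01  2.000e-02  7.702e+01] F [-5.2  1.5 31.1] g 0.135 shift [0.     0.0002 0.0006] turn [ 0.002  0.    -0.   ]
```

View pics/p4.png

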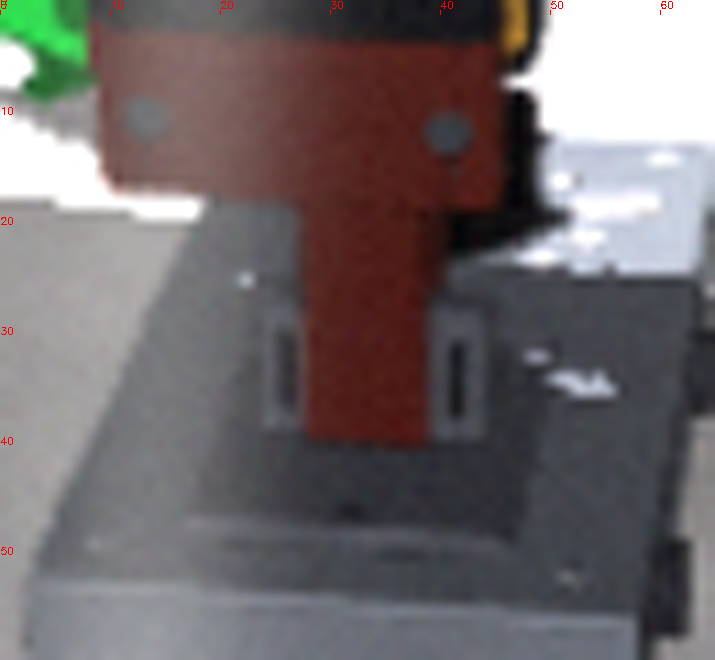

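Flush: the force rose from 12 to 32 N with no further travel. I ease off 1 mm of command to a moderate press and check the knob.

```bash
python3 -m creep '[[[0,-0.0005,0],[0,0,0]],[[0,-0.001,0],[0,0,0]],[[0,-0.001,0],[0,0,0]],[[0,-0.001,0],[0,0,0]],[[0,-0.001,0],[0,0,0]],[[0,-0.001,0],[0,0,0]]]';python3 - <<'E'
from d import *
for i in range(2):
    im=snapshot("top")[:,:,::-1]; delta([.5548,-.1388,.065],77)
crop(im,240,165,90,70,8,"pics/p5.png")
E
```

```text
t: 16.02
tool_pos: [0.5554, -0.139, 0.0652]
orientation: [-90.1, 0.0, 77.0]
wrist_force: [-3.2, 1.8, 21.9]
gripper_width: 0.135
t 16.07 pos [ 0.5554 -0.1389  0.0652] ori [-9.009e+01  1.000e-02  7.702e+01] F [-2.6  1.6 22.3] g 0.13 shift [0.     0.0002 0.0006] turn [ 0.002  0.    -0.   ]
t 16.12 pos [ 0.5554 -0.139   0.0652] ori [-9.010e+01  1.000e-02  7.702e+01] F [-3.6  1.3 22.7] g 0.138 shift [0.0001 0.0002 0.0006] turn [ 0.002  0.    -0.   ]
```

View pics/p5.png

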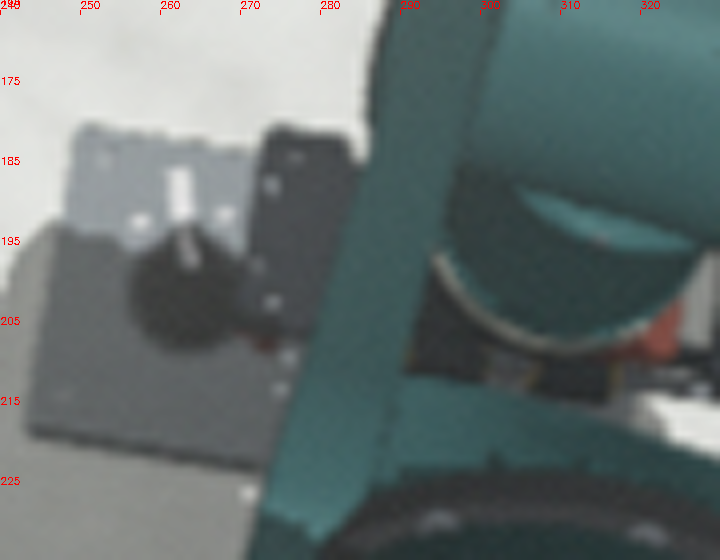

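```bash
python3 - <<'E'
from ov import *
overlay("pics/p4f.png",[.5563,-.1389,.059],-13,205,180,65,55,12,"pics/ov4.png",dz=0)
E
```

```text
(no output)
```

View pics/ov4.png

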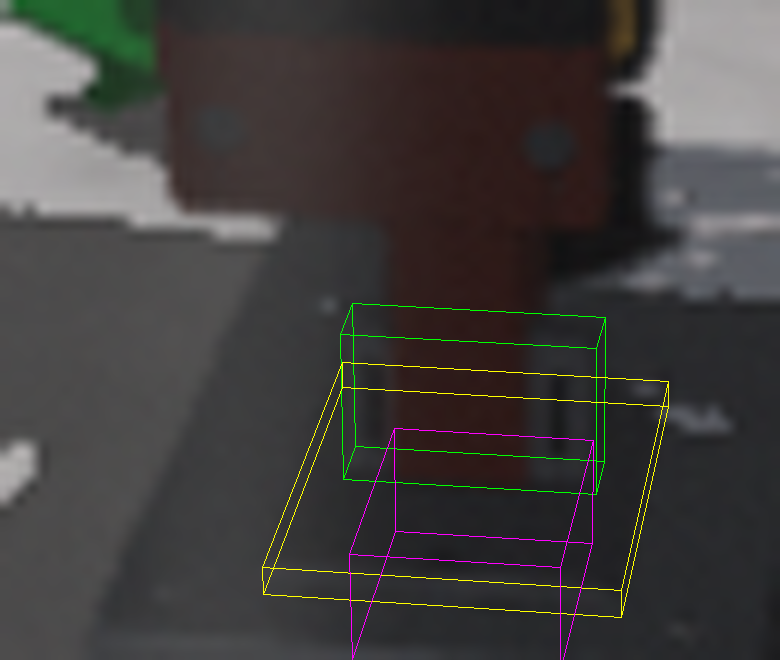

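```bash
python3 -c "
from station import *
print(hand_in()); s=state(); print(s['t'],s['tool_pos'],s['wrist_force'])"
```

```text
the job is handed in; nothing more can be done
None
the job is handed in; nothing more can be done
```

The selector is set to the bar's notch. The short grey cover is snapped into the opening and held pressed flush; I handed the job in at about 16 s.

**What I did:**
- I turned the selector from about -0.75 to +0.25.
- I picked up the short grey cover by its rib and lowered it into the opening.
- I pressed it past the catches: the push reached about 7 N in the readings, then fell to 4 N. My readings were sparse and may have missed the 10–15 N peak.
- I kept pressing until it was flush, then eased the press to about 22 N and kept the grip shut.

**Last checks:**
- **Flush:** the push was about 12 N on arriving at TCP z 0.065. It then rose to 32 N with no further travel, and the height stayed the same when I eased off.
- **Selector:** the pointer still lay on the bar in the last top picture.
- **Position:** the cover's rib was within about 0.5 mm of the middle of the opening along x.

**What disagreed:**
- In the hand, the cover looked tilted by about 1.5° in the side view. I did not re-measure the tilt once it was seated.
- The side view put the cover 1–2 mm higher than my model, both in the air and when seated. I took that as an offset in the picture and relied on the force readings instead.
- I did not re-measure the other cover or the tools at the end. I know of no contact with them.

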